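# Clamp the jar and unscrew its tight cap

### The job

The paste jar standing loose in the V nest of the clamp stand has a tight screw cap: push the cam clamp's handle fully down so that the jar is braced, then unscrew the cap (anticlockwise seen from above) until its thread lets go, without the jar turning or being pulled out of the nest. Lift the cap straight off and finish still holding it in the gripper, level and centred just above the open mouth so that drips would fall back in: clear of the jar by a centimetre or two, not let go, with the clamp still shut. Leave the other jar alone.

Things in the scene. Friction and masses are not known exactly. Their poses are not given: they have to be found in the camera images.
- clamp_stand: fixed aluminium stand: base plate 100 x 250 x 12 mm, origin on the bench on its centre line. Long axis = its own y: at -y an upright V nest (rubber-faced walls, top 60 mm above the bench) that opens to +y; at +y a cam-lever plunger clamp. The braced jar's axis stands at own x = 0, y = -45 mm. Own +y points to the robot's right (world -y), up to 0.4 rad off.
- clamp_handle (a joint): handle of the cam clamp, rad: 0 = open (rises at 75 degrees, leaning away from the jar), 1.17 = shut (8 degrees above level, pointing away from the jar along the stand's own +y). Turns about the stand's own x. Drives a sprung rubber-tipped plunger against the jar; takes about 5 to 10 N at the grip, stays where it is left.
- handle_pivot (a point): the handle's pivot, on the stand's centre line at own y = +92 mm, 58 mm above the bench.
- handle_grip (a point): middle of the handle's black grip, 90 mm from the pivot; the grip is a round bar 18 to 20 mm thick, from 55 to 125 mm from the pivot.
- jar: straight-sided amber jar with a paper band, loose in the nest until clamped: body 56 mm across and 73 mm high, narrower neck with a right-hand thread, mouth 100 mm above its underside, 0.32 kg with its seal. Origin at the centre of its underside (12 mm above the bench), z up.
- jar_mouth (a point): centre of the jar's mouth, 100 mm above its underside.
- jar_side (a point): point on the jar's side wall, 36 mm above its underside and 28 mm from its axis; shows whether the jar has turned.
- cap: screw cap of the jar in the nest: ribbed black plastic, 58 mm across, 27 mm high, 45 g; origin at the centre of its lower edge, z up. When tight its lower edge is 76 mm above the jar's underside. Takes 0.5 to 0.8 N m to start, then gets easier; about 1.7 rad anticlockwise from above frees it, climbing 3.8 mm per rad.
- cap_center (a point): centre of the cap, half-way up (13.5 mm above its lower edge), 101.5 mm above the bench when tight. Let go between grasps, the cap stays as it was turned. Once off the thread it turns freely and lifts straight up (a sprung sealing ring lifts it off the thread by a hair); 24 mm above its tight place its lower edge is level with the mouth.
- spare_jar_center (a point): centre of another, larger closed amber jar, 72 mm across and 130 mm high, standing on the bench away from the clamp stand; leave it alone.
There are look-alikes about, which are no part of the job. There is more than one size of the cap; the one meant has the size given above.

How it is judged:
On the way, in this order (a step that is already met when the one before it is completed fails the run):
1. the clamp is shut on the jar, the cap still tight (value of joint clamp_handle above 1.07 rad and contact force between clamp_stand and jar above 15 N and z of cap in the frame of jar below 0.0785 m), for 0.2 s.
2. the cap has climbed off the thread with the clamp shut (z of cap in the frame of jar above 0.084 m and value of joint clamp_handle above 1.07 rad).
At the end, for the whole second after the job is handed in: the gripper holds the cap at rest, its lower edge 3 to 45 mm above the jar's mouth, its centre within 15 mm of the jar's axis, tilted less than 0.2 rad and touching neither jar nor stand; the clamp is shut (handle beyond 1.07 rad) and presses on the upright jar (z of cap in the frame of jar_mouth between 0.003 and 0.045 m and horizontal distance between cap_center and jar_mouth below 0.015 m and angle between cap's own z axis and vertical below 0.2 rad and linear speed of cap below 0.03 m/s and contact force between the fingers and cap above 2 N and contact force between cap and jar below 0.1 N and contact force between cap and clamp_stand below 0.1 N and value of joint clamp_handle above 1.07 rad and contact force between clamp_stand and jar above 15 N and angle between jar's own z axis and vertical below 0.1 rad); the arm keeps its last pose, push and grip.
It fails at once if the jar turned or was pulled out of the nest (a point on its side moved more than 25 mm) (distance of jar_side from where it was at the start of the episode above 0.025 m).
It fails at once if the other jar was pushed away (more than 30 mm) (distance of spare_jar_center from where it was at the start of the episode above 0.03 m).
It also fails if it takes over 58 s, if anything falls off the work surface, if the arm or the gripper's body presses on something with over 40 N, if the wrist force passes 120 N, or if a joint passes its speed limit or range.

### The arm

A 6-joint arm with a two-finger parallel gripper is mounted at the origin on the work surface; the furniture and walls round the work are solid. World frame = base frame: x ahead of the robot, y to its left, z up, the work surface at z = 0. Lengths are in m, angles in rad, forces in N, time in s.
With the tool pointing down it reaches from about 0.3 to 0.95 m from the base axis. Payload 3.1 kg.
Tool frame: the origin (TCP) lies between the finger pads; the fingertips stand 8 mm ahead of it and the grasp point (between the pads) lies 11 mm behind it (tips_ahead is the z of the fingertips in the tool frame, in m); z points along the fingers, x is the direction in which the jaws open and shut, and the axes are right-handed (so a half turn about z gives the same grasp; the last joint's range is limited). The gripper opens to 85 mm and grips with 20 to 120 N. Pads are 22 mm wide; open, the fingers measure 114 mm over their backs; the gripper's body (76 mm by 85 mm) begins 54 mm behind the grasp point. The pads swing forward as they close: fully open they stand 13 mm farther back than shut.
Start: joints at [-1.241, 0.308, 1.634, -0, 1.2, -0.07], TCP at [0.243, -0.576, 0.239] pointing down, gripper open.
Joint ranges: [-3.06, 3.06], [-0.79, 1.96], [0.05, 2.63], [-1.19, 4.34], [0.05, 2.64], [-2.94, 2.94]. Speed limits (rad/s): [2.79, 2.79, 3.14, 3.14, 3.14, 3.14].

### API

Orientations are given as a rotation vector (axis times angle).
In Python, from plant import sense, camera, camera_info, sign_off, tips_ahead gives the robot as it stands. The module is installed in compiled form; this text tells all that it offers.
- The arm moves only by the shell command python3 -m crank 'ROWS' [OPENING] [FORCE]. ROWS is JSON, a list of rows, each an object with "dp": the shift along the world's x, y, z in m, a list of three; "rot": the turn, a rotation vector about the world's x, y, z in rad, a list of three. A call has 1 to 8 rows; each row shifts and turns the pose as measured when the row begins; what a row does not reach is not made up. A row lasts 1/8 s, in which the tool goes at most 62.5 mm and 10.7 degrees, less where a joint would pass 70% of its speed; a pose out of reach is approached as far as the arm can. A call is refused whole if a number of a shift passes 0.0625 or a number of a turn 0.188, either way. A call with a gripper value outside its range is refused whole. OPENING is the finger opening in m, from 0 to 0.0854, set as the call begins (- or left out, the last holds). The fingers move at their own pace and stop on an object; FORCE is the grip in N (left out, the last holds). Time passes only in rows, so rows that do not move let the fingers close. It gives the time, the measured TCP pose, the force and the opening at its end, in the units of the state.
- sense(): the state, without advancing time (a new reading comes with each control period).
- camera(name): name is "scene" or "top" or "wrist"; returns the picture (420x560x3 uint8, blue, green, red); there is no depth.
- camera_info(name): a dict with "fx", "fy", "cx", "cy" (pixels), "distortion" ([k1, k2, p1, p2, k3] as OpenCV has them; the pictures are not rectified), "rvec" (rotation vector, rad) and "tvec" (3), from world to camera coordinates, as OpenCV has them. Camera axes: x right, y down, z forward; pixel columns grow to the right and rows downward; lengths in m; the calibration is good to about 2 mm. A picture is of the moment at which its call begins: read the wrist's pose just before it. camera_info takes no time and is no camera call; for the wrist camera it gives the pose at the moment of the call.
- sign_off(): hands the job in, once; it reports no verdict.
The state is a dict: "time_s": time; "q": joint angles; "dq": joint speeds; "joint_efforts": joint torques, N m; "ee_pos": TCP position; "eef_rot": TCP orientation; "wrist_force": force on the tool from outside, world axes, zero at the start; "torque": the same for the moment, N m; "finger_gap": finger opening in m.
Only numpy, scipy, OpenCV 4.12 (cv2) and the standard library are available. Lean on these libraries where they do the work, as an engineer would, in place of code of your own. Each camera call takes 0.05 s, during which the arm holds its last target.

## Working session

There is one attempt and no reset: what is moved stays moved. The work goes in short steps, Python scripts to look and compute and a shell command to move; the robot and the scene stay as the last step left them, time stands still between calls to the robot, and variables do not carry over. Pictures are saved under pics/ and viewed, and the job is handed in when it is done.

```bash
mkdir -p pics; python3 - <<'E'
from plant import *
import cv2
s=sense(); print(s)
for n in("scene","top","wrist"):
    cv2.imwrite(f"pics/{n}0.png",camera(n)); 
    c=camera_info(n); print(n,c)
print(tips_ahead if not callable(tips_ahead) else tips_ahead())
E
```

```text
{'time_s': 0.0, 'q': array([-1.24073111e+00,  3.09018666e-01,  1.63523134e+00,  3.01086828e-05,
        1.19970002e+00, -6.97028101e-02]), 'dq': array([-0.00229051, -0.00077128,  0.0002756 , -0.00042253,  0.00100046,
       -0.0010339 ]), 'joint_efforts': array([ 2.17243345e-03, -4.15253198e+01, -2.76662636e+01,  1.31189950e-04,
        1.03825788e-02,  3.81368878e-06]), 'ee_pos': array([ 0.24296548, -0.57494323,  0.23801722]), 'eef_rot': array([-2.61706516,  1.73533944,  0.00290794]), 'wrist_force': array([ 0.19613942, -0.34736358,  0.72745918]), 'torque': array([-0.01153746, -0.04456552,  0.02167526]), 'finger_gap': 0.08550292366539726}
scene {'fx': 502.84504222639947, 'fy': 502.84504222639947, 'cx': 285.1730245251805, 'cy': 205.79044041426428, 'distortion': array([0.0368275, 0.       , 0.       , 0.       , 0.       ]), 'rvec': array([ 2.39507478, -0.62282766,  0.20968862]), 'tvec': array([-0.48859249,  0.22460543,  0.93804619])}
top {'fx': 480.59410170465026, 'fy': 480.59410170465026, 'cx': 283.1351508950306, 'cy': 208.90779150099152, 'distortion': array([0.01157775, 0.        , 0.        , 0.        , 0.        ]), 'rvec': array([ 2.12306502, -2.16683994,  0.2110764 ]), 'tvec': array([-0.07862012,  0.53493849,  0.89114127])}
wrist {'fx': 299.87737699594953, 'fy': 299.87737699594953, 'cx': 282.67968626340667, 'cy': 210.39488266903513, 'distortion': array([-0.04071102,  0.        ,  0.        ,  0.        ,  0.        ]), 'rvec': array([-2.39489473,  1.58770934,  0.25136565]), 'tvec': array([-0.62327741, -0.03923171,  0.38108007])}
0.008
```

View pics/scene0.png

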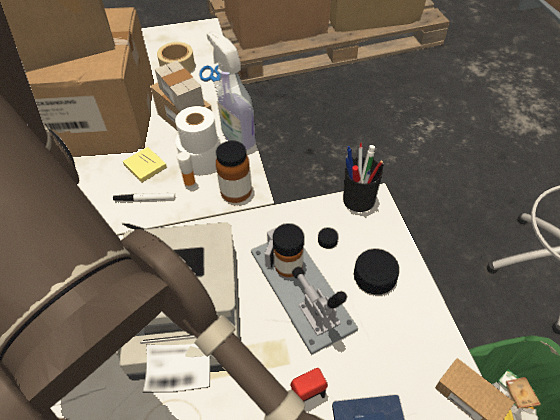

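View pics/top0.png

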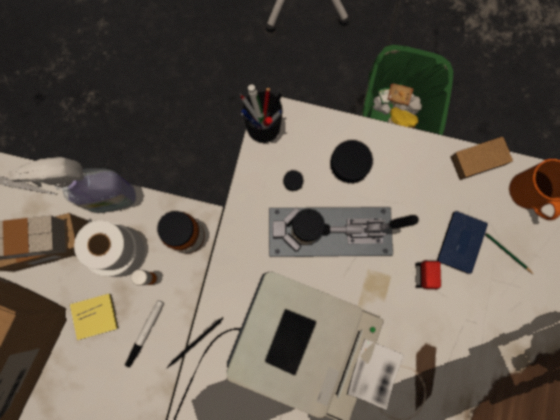

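View pics/wrist0.png

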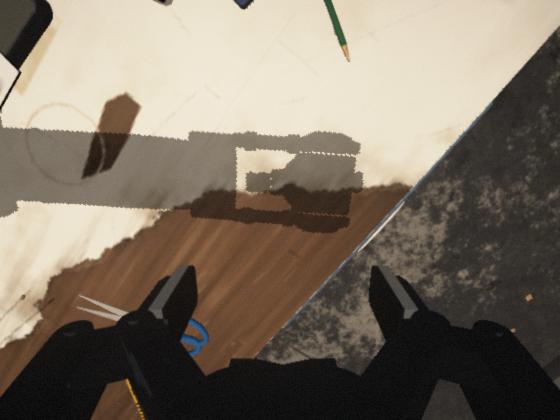

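Candidates for the cap:
- Cap on the jar in the nest: scene (288,240), top (308,225).
- Small loose cap: scene (328,238), top (293,180).
- Large loose cap: scene (376,271), top (351,161).
- Spare jar's cap: scene (232,155), top (178,230).

By the description it is the one in the stand. I'll check that with a crop and a measurement.

```bash
cat > h.py <<'E'
import numpy as np, cv2
from plant import *
from scipy.spatial.transform import Rotation as R
def ray(ci,uv):
    K=np.array([[ci['fx'],0,ci['cx']],[0,ci['fy'],ci['cy']],[0,0,1]])
    n=cv2.undistortPoints(np.array([[uv]],float),K,np.array(ci['distortion']))[0,0]
    Rm=cv2.Rodrigues(np.array(ci['rvec']))[0]
    o=-Rm.T@np.array(ci['tvec']); d=Rm.T@np.array([n[0],n[1],1.]); return o,d/np.linalg.norm(d)
def onz(ci,uv,z):
    o,d=ray(ci,uv); return o+d*(z-o[2])/d[2]
def tri(c1,u1,c2,u2):
    o1,d1=ray(c1,u1);o2,d2=ray(c2,u2)
    A=np.stack([d1,-d2],1); t=np.linalg.lstsq(A,o2-o1,rcond=None)[0]
    p,q=o1+d1*t[0],o2+d2*t[1]; return (p+q)/2,np.linalg.norm(p-q)
def proj(ci,P):
    K=np.array([[ci['fx'],0,ci['cx']],[0,ci['fy'],ci['cy']],[0,0,1]])
    return cv2.projectPoints(np.array(P,float).reshape(-1,3),np.array(ci['rvec']),np.array(ci['tvec']),K,np.array(ci['distortion']))[0][:,0]
E
python3 - <<'E'
from h import *
t=cv2.imread('pics/top0.png'); s=cv2.imread('pics/scene0.png')
a=cv2.resize(t[195:270,255:430],None,fx=4,fy=4,interpolation=cv2.INTER_CUBIC)
b=cv2.resize(s[215:360,240:390],None,fx=4,fy=4,interpolation=cv2.INTER_CUBIC)
cv2.imwrite('pics/ct.png',a);cv2.imwrite('pics/cs.png',b)
E
```

```text
(no output)
```

View pics/ct.png

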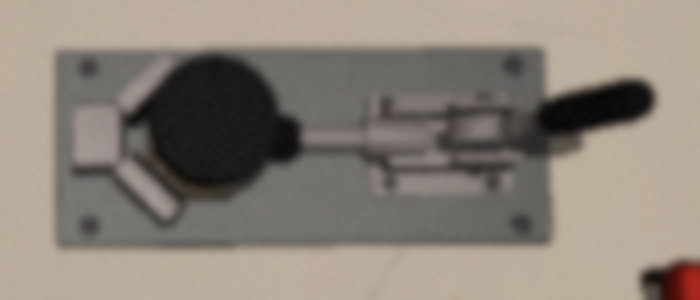

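View pics/cs.png

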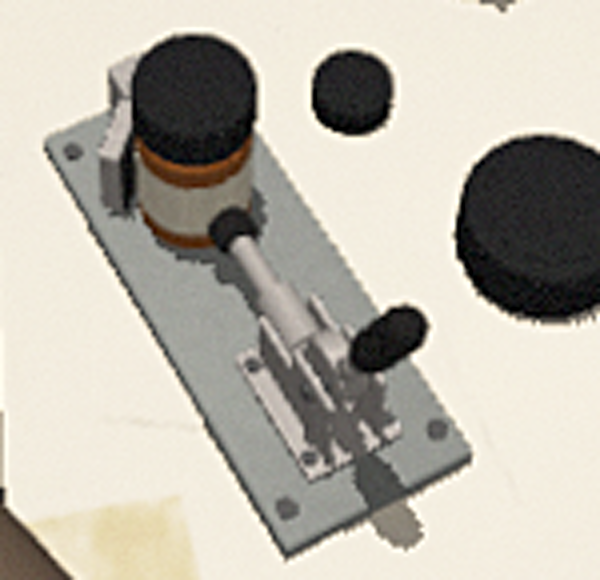

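The crops show the capped jar seated in the V nest with the plunger pointing at it. The plate corners in the top crop are about (57,49), (543,47), (551,241) and (57,246), and the cap disc is centred near (213,119). Next I measure the poses.

```bash
python3 - <<'E'
from h import *
T=camera_info('top');S=camera_info('scene')
f=lambda x,y,o:((x+.5)/4-.5+o[0],(y+.5)/4-.5+o[1])
t=lambda x,y:f(x,y,(255,195)); s=lambda x,y:f(x,y,(240,215))
C=[onz(T,t(*p),.012)[:2] for p in((57,49),(543,47),(551,241),(57,246))]
C=np.array(C);print(C, [np.linalg.norm(C[i]-C[(i+1)%4]) for i in range(4)])
c=C.mean(0); ay=(C[1]+C[2]-C[0]-C[3]);ay/=np.linalg.norm(ay);ax=np.array([ay[1],-ay[0]])
print('center',c,'ay',ay,'yaw off',np.arctan2(-ay[0],-ay[1]) )
C2=np.array([onz(S,s(*p),.012)[:2] for p in((45,142),(470,458),(287,557))])
print('scene corners',C2)
print('cap top disc',onz(T,t(213,119),.115), onz(S,s(196,92),.115),'nominal axis',c-.045*ay)
for r in(t(148,119),t(278,119)): print(onz(T,r,.115))
piv=c+.092*ay
print('grip', [np.r_[c+ay*(.092+.09*np.cos(a)),.058+.09*np.sin(a)] for a in np.radians([75,8])])
tip,e=tri(T,t(637,97),S,s(412,322)); print('handle tip',tip,e)
g,e=tri(T,t(597,108),S,s(388,340)); print('grip tri',g,e)
o,d=ray(T,(351,161));print('loose caps', onz(T,(351,161),.03),onz(T,(293,180),.02),'spare',onz(T,(178,230),.13))
G=[np.r_[c+ay*(.092+r*np.cos(np.radians(75))),.058+r*np.sin(np.radians(75))] for r in(.0,.055,.09,.125)]
print(G, proj(T,G),proj(S,G))
E
```

```text
[[ 0.54381253 -0.06174822]
 [ 0.54035895 -0.30901214]
 [ 0.44181844 -0.30705511]
 [ 0.44439106 -0.06000833]] [np.float64(0.24728804207608895), np.float64(0.09855994309240192), np.float64(0.2470601691818671), np.float64(0.09943669602935563)]
center [ 0.49259525 -0.18445595] ay [-0.01219018 -0.9999257 ] yaw off 0.012190485709108934
scene corners [[ 0.4438043  -0.06299161]
 [ 0.53555345 -0.31169661]
 [ 0.43899727 -0.31121097]]
cap top disc [ 0.49248989 -0.13140742  0.115     ] [ 0.49083239 -0.13715592  0.115     ] nominal axis [ 0.4931438  -0.13945929]
[ 0.49304692 -0.10216263  0.115     ]
[ 0.49193271 -0.16069883  0.115     ]
grip [array([ 0.49118979, -0.2997411 ,  0.14493332]), array([ 0.49038731, -0.36556662,  0.07052558])]
handle tip [ 0.49141259 -0.30733435  0.1698302 ] 0.0009035389725562266
grip tri [ 0.49004143 -0.29768506  0.14152601] 0.001005436910464555
loose caps [ 0.63202734 -0.22980038  0.03      ] [ 0.59686883 -0.11164369  0.02      ] spare [0.48486268 0.09782923 0.13      ]
[array([ 0.49147375, -0.27644911,  0.058     ]), array([ 0.49130022, -0.2906831 ,  0.11112592]), array([ 0.49118979, -0.2997411 ,  0.14493332]), array([ 0.49107937, -0.30879909,  0.17874073])] [[380.93229046 227.54509438]
 [395.34752816 223.667731  ]
 [405.45418357 220.94987096]
 [416.39399531 218.00851218]] [[327.65896351 312.67800526]
 [333.96560089 304.74722262]
 [338.37970579 299.19918387]
 [343.15077398 293.20510218]]
```

Measurements that agree:
- **Plate:** 247 x 99 mm against 250 x 100 given. Its centre is (0.4925, -0.185) and own +y is about world -y.
- **Cap:** about 58 mm across, so it is the right one.
- **Handle grip:** triangulated at (0.490, -0.298, 0.1415), against an expected (0.491, -0.300, 0.145).

Tool yaw works out as q1 - q6. I'll move above the jar side of the handle with fingers shut and jaws along world x.

```bash
python3 -m crank '[{"dp":[0.031,0.04,0.008],"rot":[0,0,0.146]},{"dp":[0.031,0.04,0.008],"rot":[0,0,0.146]},{"dp":[0.031,0.04,0.008],"rot":[0,0,0.146]},{"dp":[0.031,0.04,0.006],"rot":[0,0,0.146]},{"dp":[0.031,0.04,0.006],"rot":[0,0,0.146]},{"dp":[0.031,0.04,0.006],"rot":[0,0,0.146]},{"dp":[0.031,0.04,0.006],"rot":[0,0,0.146]},{"dp":[0.031,0.04,0.006],"rot":[0,0,0.146]}]' 0 60
python3 - <<'E'
from h import *
s=sense();print(s['q'],s['time_s'],R.from_rotvec(s['eef_rot']).as_matrix().round(3))
cv2.imwrite('pics/t1.png',camera('top'));cv2.imwrite('pics/s1.png',camera('scene'))
E
```

```text
time_s: 1.15
ee_pos: [0.4935, -0.2463, 0.2901]
eef_rot: [-3.14, -0.043, 0.008]
wrist_force: [-0.2, -0.3, 0.1]
finger_gap: -0.0001
[-0.54083735  0.12538182  1.75055426 -0.00207791  1.27071971 -0.56764612] 1.15 [[ 1.     0.027 -0.005]
 [ 0.027 -1.     0.001]
 [-0.005 -0.001 -1.   ]]
```

```bash
python3 -m crank '[{"dp":[-0.001,-0.004,-0.033],"rot":[0,0,-0.027]},{"dp":[-0.001,-0.004,-0.033],"rot":[0,0,0]},{"dp":[0,-0.004,-0.033],"rot":[0,0,0]},{"dp":[0,-0.004,-0.033],"rot":[0,0,0]},{"dp":[0,0,0],"rot":[0,0,0]}]' 0 60
python3 - <<'E'
from h import *
a=camera('top');b=camera('scene')
cv2.imwrite('pics/c2.png',np.hstack([cv2.resize(a[170:290,250:430],(400,267)),cv2.resize(b[180:380,230:400],(400,470))[:267]]))
cv2.imwrite('pics/c2s.png',cv2.resize(b[180:380,200:400],None,fx=3,fy=3))
E
```

```text
time_s: 1.88
ee_pos: [0.4913, -0.2615, 0.155]
eef_rot: [-3.141, 0.001, 0.007]
wrist_force: [-0.5, 0.5, -0.2]
finger_gap: -0.0003
```

View pics/c2s.png

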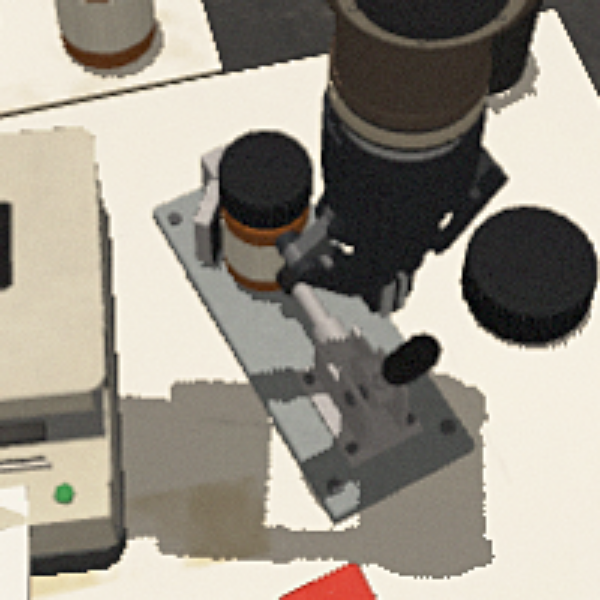

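The shut fingers are on the jar side of the handle at grip height, and clear of the jar. I push along the arc.

```bash
python3 -m crank '[{"dp":[0,-0.009,0],"rot":[0,0,0]},{"dp":[0,-0.009,0],"rot":[0,0,0]},{"dp":[0,-0.012,-0.002],"rot":[0,0,0]},{"dp":[0,-0.012,-0.004],"rot":[0,0,0]},{"dp":[0,-0.011,-0.006],"rot":[0,0,0]},{"dp":[0,-0.010,-0.007],"rot":[0,0,0]}]' 0 60
python3 - <<'E'
from h import *
b=camera('scene')
cv2.imwrite('pics/c3s.png',cv2.resize(b[180:380,200:400],None,fx=3,fy=3))
E
```

```text
time_s: 2.72
ee_pos: [0.4967, -0.3238, 0.1444]
eef_rot: [-3.133, 0.006, -0.012]
wrist_force: [-0.9, 6.3, 1.1]
finger_gap: 0.0002
```

View pics/c3s.png

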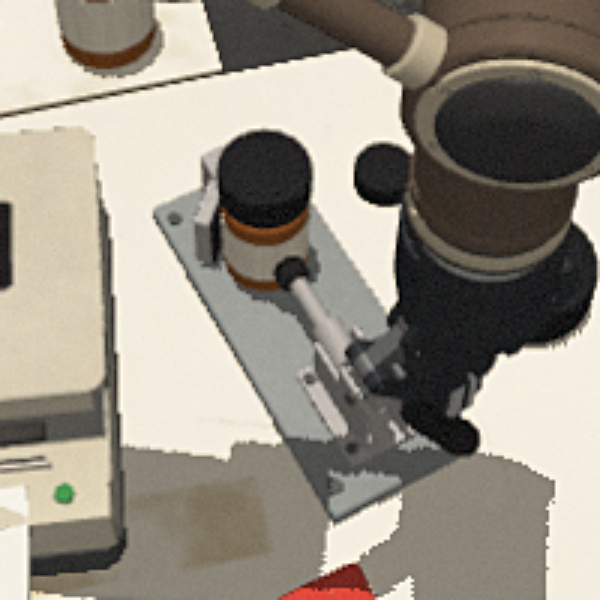

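The handle is going down. x has drifted 5 mm, so I correct it as I go on.

```bash
python3 -m crank '[{"dp":[-0.003,-0.007,-0.012],"rot":[0,0,0]},{"dp":[-0.003,-0.007,-0.013],"rot":[0,0,0]},{"dp":[-0.001,-0.006,-0.011],"rot":[0,0,0]},{"dp":[0,-0.005,-0.011],"rot":[0,0,0]}]' 0 60
python3 - <<'E'
from h import *
b=camera('scene')
cv2.imwrite('pics/c4s.png',cv2.resize(b[180:380,200:400],None,fx=3,fy=3))
E
```

```text
time_s: 3.28
ee_pos: [0.4963, -0.3541, 0.1027]
eef_rot: [-3.141, 0.009, -0.037]
wrist_force: [0.4, 4.8, 5.5]
finger_gap: 0.0002
```

View pics/c4s.png

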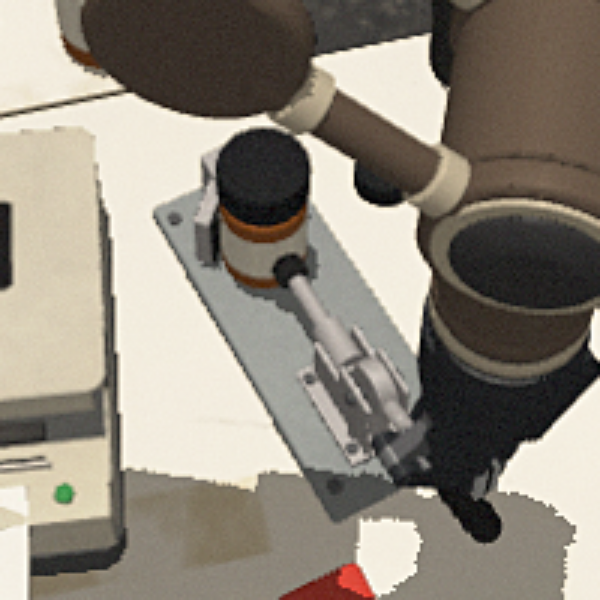

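```bash
python3 -m crank '[{"dp":[-0.004,-0.002,-0.007],"rot":[0,0,0]},{"dp":[-0.002,-0.001,-0.007],"rot":[0,0,0]},{"dp":[0,0,-0.006],"rot":[0,0,0]}]' 0 60
python3 -m crank '[{"dp":[0,0,-0.006],"rot":[0,0,0]},{"dp":[0,0,-0.004],"rot":[0,0,0]}]' 0 60

```

```text
time_s: 3.7
ee_pos: [0.495, -0.3595, 0.0872]
eef_rot: [3.138, -0.01, 0.051]
wrist_force: [-8.4, 11.6, 36.3]
finger_gap: -0.0002
time_s: 3.95
ee_pos: [0.495, -0.3595, 0.0877]
eef_rot: [3.141, -0.008, 0.045]
wrist_force: [-6.8, 7.9, 21.1]
finger_gap: -0.0
```

A firm stop at TCP z of about 0.0875 (expected 0.088) suggests the clamp is shut. I lift off and check.

```bash
python3 -m crank '[{"dp":[0,0,0.02],"rot":[0,0,0]},{"dp":[0,0,0.04],"rot":[0,0,0]},{"dp":[0,0,0.05],"rot":[0,0,0]},{"dp":[0,0,0.05],"rot":[0,0,0]},{"dp":[-0.04,-0.03,0.03],"rot":[0,0,-0.1]},{"dp":[-0.04,-0.03,0],"rot":[0,0,-0.1]},{"dp":[-0.04,-0.03,0],"rot":[0,0,-0.1]},{"dp":[0,0,0],"rot":[0,0,0]}]' 0.0854 60
python3 - <<'E'
from h import *
b=camera('scene');a=camera('top')
cv2.imwrite('pics/s5.png',b);cv2.imwrite('pics/t5.png',a)
cv2.imwrite('pics/c5s.png',cv2.resize(b[215:360,240:390],None,fx=4,fy=4,interpolation=cv2.INTER_CUBIC))
cv2.imwrite('pics/c5t.png',cv2.resize(a[195:270,255:430],None,fx=4,fy=4,interpolation=cv2.INTER_CUBIC))
s=sense();print(s['q'],s['eef_rot'])
E
```

```text
time_s: 4.95
ee_pos: [0.3639, -0.4573, 0.2812]
eef_rot: [3.086, -0.481, 0.023]
wrist_force: [-0.9, -0.1, 0.1]
finger_gap: 0.0855
[-9.67900722e-01  1.80874184e-01  1.70598924e+00  4.60863192e-04
  1.23230563e+00 -6.62047843e-01] [ 3.08896694 -0.47633624  0.02453234]
```

View pics/c5s.png

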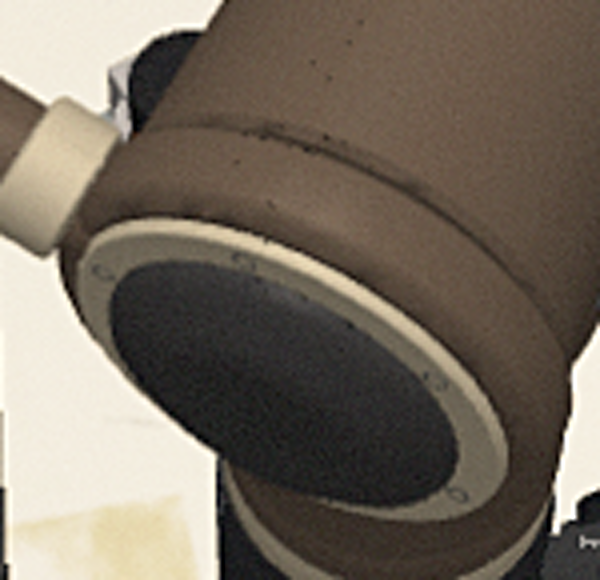

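View pics/c5t.png

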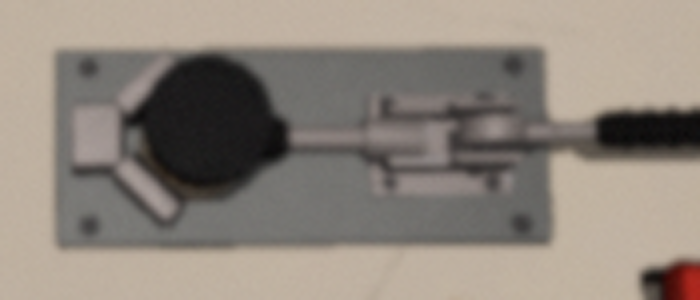

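The handle is down along the stand's axis (top crop: grip from (597,130) outward). I refine the cap position and the wrist camera geometry.

```bash
python3 - <<'E'
from h import *
T=camera_info('top');W=camera_info('wrist');s=sense()
Rt=R.from_rotvec(s['eef_rot']).as_matrix()
for c in(T,W,camera_info('scene')):
    print('cam',-cv2.Rodrigues(c['rvec'])[0].T@c['tvec'])
Rw=cv2.Rodrigues(W['rvec'])[0]; o=-Rw.T@W['tvec']
print('wrist cam in tool',Rt.T@(o-s['ee_pos']),'axes',(Rt.T@Rw.T).round(2))
a=cv2.imread('pics/t5.png'); g=a.max(2)
m=(g<75).astype(np.uint8); m[:, :280]=0
m[:205]=0;m[250:]=0;m[:,325:]=0
n,l,st,ce=cv2.connectedComponentsWithStats(m); i=1+st[1:,4].argmax(); print(st[i],ce[i])
cn=max(cv2.findContours((l==i).astype(np.uint8),0,1)[0],key=cv2.contourArea)
print(cv2.minEnclosingCircle(cn),cv2.fitEllipse(cn))
for y in(-.129,-.1395):
  th=np.linspace(0,2*np.pi,60)
  for z in(.088,.115):
    P=np.c_[.493+.029*np.cos(th),y+.029*np.sin(th),0*th+z]; p=proj(T,P); print(y,z,p.min(0),p.max(0))
E
```

```text
cam [ 0.37542346 -0.0627991   0.97035384]
cam [ 0.38869352 -0.37748279  0.41477813]
cam [ 0.23235234 -0.60208708  0.86752776]
wrist cam in tool [ 0.00034142 -0.07902363 -0.13508928] axes [[ 1.    0.   -0.  ]
 [ 0.    0.95  0.31]
 [ 0.   -0.31  0.95]]
[ 286  209   39   37 1013] [306.29022705 226.5893386 ]
((305.4583435058594, 227.9166717529297), 19.84870147705078) ((306.21923828125, 226.6113739013672), (34.90266036987305, 35.9351806640625), 71.97396087646484)
-0.129 0.088 [289.85638879 210.69972032] [321.0755634  241.71365677]
-0.129 0.115 [290.43999011 208.23433931] [322.61818468 240.17985441]
-0.1395 0.088 [295.51783551 210.59789518] [326.71785847 241.60065778]
-0.1395 0.115 [296.27513234 208.13021145] [328.43348542 240.06389304]
```

By the top view the cap is at y of about -0.129, while the stand geometry gives -0.140. I need a third opinion from the wrist camera above it, and I turn to the starting yaw on the way.

```bash
python3 -m crank '[{"dp":[0.016,0.04,0],"rot":[0,0,-0.075]},{"dp":[0.016,0.04,0],"rot":[0,0,-0.075]},{"dp":[0.016,0.04,0],"rot":[0,0,-0.075]},{"dp":[0.016,0.04,0],"rot":[0,0,-0.075]},{"dp":[0.016,0.04,0],"rot":[0,0,-0.075]},{"dp":[0.016,0.04,0],"rot":[0,0,-0.075]},{"dp":[0.016,0.04,0],"rot":[0,0,-0.075]},{"dp":[0.016,0.04,0],"rot":[0,0,-0.075]}]' 0.0854 60
python3 -m crank '[{"dp":[0,0,0],"rot":[0,0,0]},{"dp":[0,0,0],"rot":[0,0,0]}]' 
python3 - <<'E'
from h import *
s=sense();W=camera_info('wrist');w=camera('wrist');cv2.imwrite('pics/w6.png',w)
np.save('w6.npy',[W['rvec'],W['tvec']])
print(s['q'],s['ee_pos'],R.from_rotvec(s['eef_rot']).as_matrix().round(3))
for y in(-.129,-.1395): print(proj(W,[.493,y,.115]))
E
```

```text
time_s: 6.05
ee_pos: [0.4998, -0.1198, 0.2762]
eef_rot: [2.802, -1.374, 0.009]
wrist_force: [0.0, -1.0, 0.7]
finger_gap: 0.0851
time_s: 6.3
ee_pos: [0.5006, -0.1155, 0.2752]
eef_rot: [2.809, -1.36, 0.007]
wrist_force: [-0.1, 0.6, 0.3]
finger_gap: 0.0856
[-0.2985865   0.05876939  1.85407894 -0.02282977  1.22758508  0.61067944] [ 0.50057361 -0.11551345  0.2751611 ] [[ 0.62  -0.784 -0.005]
 [-0.784 -0.62  -0.021]
 [ 0.013  0.017 -1.   ]]
[[286.70209882 206.50690524]]
[[294.60468786 212.44159569]]
```

View pics/w6.png

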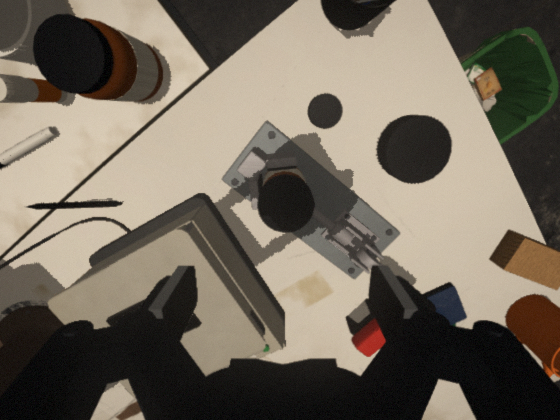

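The cap's top disc shows at about (287,203) and plate corners at (267,121) and (222,180).

```bash
python3 - <<'E'
from h import *
W=camera_info('wrist');r,t=np.load('w6.npy');W['rvec'],W['tvec']=r,t
T=camera_info('top')
w=cv2.imread('pics/w6.png');cv2.imwrite('pics/w6c.png',cv2.resize(w[110:290,200:420],None,fx=3.5,fy=3.5,interpolation=cv2.INTER_CUBIC))
for p in((267,121),(222,180),(399,236),(353,279)): print(p,onz(W,p,.012))
for p in((287,203),): print(onz(W,p,.115),tri(W,p,T,(306.5,224.3)))
E
```

```text
(267, 121) [ 0.54243975 -0.06082733  0.012     ]
(222, 180) [ 0.44392278 -0.05968591  0.012     ]
(399, 236) [ 0.53416328 -0.30897457  0.012     ]
(353, 279) [ 0.43993204 -0.30438423  0.012     ]
[ 0.49614906 -0.12687896  0.115     ] (array([ 0.49394144, -0.12940036,  0.10482568]), np.float64(0.0006858710210342678))
```

View pics/w6c.png

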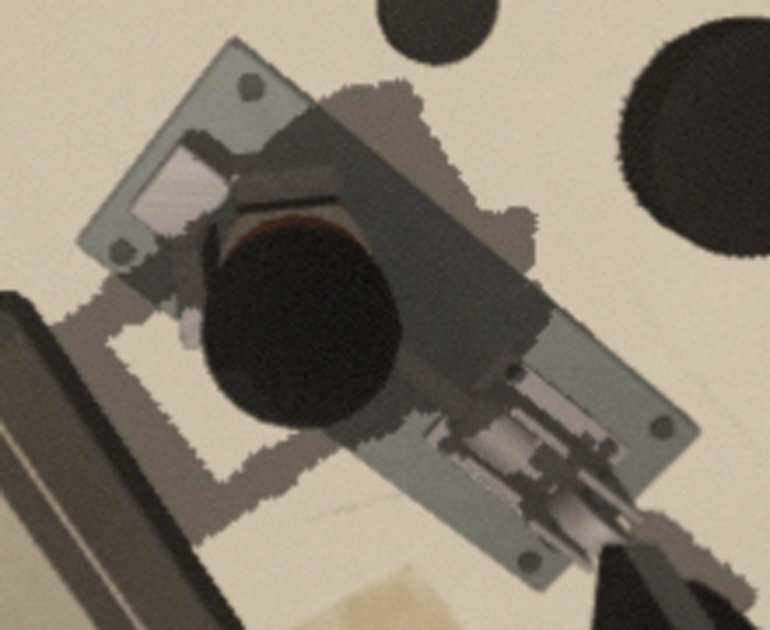

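```bash
python3 - <<'E'
from h import *
T=camera_info('top');S=camera_info('scene')
print('grip start',onz(T,(404,227.5),.0657))
s=camera('scene');cv2.imwrite('pics/s7.png',s)
s0=cv2.imread('pics/s0.png') if False else cv2.imread('pics/scene0.png')
th=np.linspace(0,2*np.pi,200)
out=[]
for im in(s0,s):
  b=cv2.resize(im[210:290,245:345],None,fx=8,fy=8,interpolation=cv2.INTER_CUBIC)
  for y,col in((-.129,(0,255,0)),(-.1395,(0,0,255))):
    for r,z in((.028,.012),(.029,.088),(.029,.115)):
      p=proj(S,np.c_[.494+r*np.cos(th),y+r*np.sin(th),0*th+z]); p=((p-[245,210]+.5)*8-.5).round().astype(int)
      cv2.polylines(b,[p.reshape(-1,1,2)],True,col,1)
  out.append(cv2.resize(b,(400,320),interpolation=cv2.INTER_AREA))
cv2.imwrite('pics/c7.png',np.hstack(out))
E
```

```text
grip start [ 0.48973933 -0.31886286  0.0657    ]
```

View pics/c7.png

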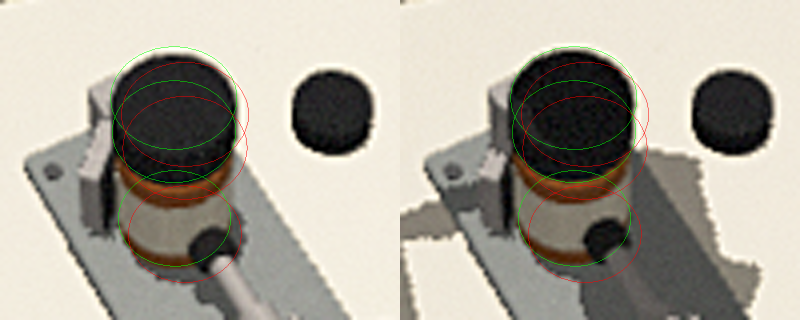

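With the clamp shut, an upright jar at y = -0.129 fits from base to cap in the scene view. The grip start also puts the pivot at y of about -0.264, so the stand's origin is simply not at the middle of the plate. The cap axis is therefore about (0.494, -0.129). I descend part of the way, levelling the tool.

```bash
python3 -m crank '[{"dp":[-0.003,-0.006,-0.03],"rot":[0.02,-0.005,0]},{"dp":[-0.003,-0.006,-0.03],"rot":[0,0,0]},{"dp":[-0.001,-0.002,-0.03],"rot":[0,0,0]},{"dp":[0,0,-0.03],"rot":[0,0,0]},{"dp":[0,0,-0.01],"rot":[0,0,0]},{"dp":[0,0,0],"rot":[0,0,0]},{"dp":[0,0,0],"rot":[0,0,0]}]' 0.0854 60
python3 - <<'E'
from h import *
s=sense();M=R.from_rotvec(s['eef_rot']).as_matrix()
print(s['q'],s['ee_pos'],M.round(3))
d=np.array([.494,-.129,0])-s['ee_pos'];print('to cap in tool xy',(M.T@d)[:2],'world',d)
W=camera_info('wrist');cv2.imwrite('pics/w8.png',camera('wrist'));print(proj(W,[.494,-.129,.115]))
E
```

```text
time_s: 7.28
ee_pos: [0.4932, -0.1385, 0.1448]
eef_rot: [2.819, -1.383, 0.011]
wrist_force: [0.3, -0.1, 0.7]
finger_gap: 0.0852
[-0.35750315  0.20510362  1.97687513 -0.00250796  0.95246556  0.55587866] [ 0.49324666 -0.13849348  0.14481089] [[ 0.612 -0.791  0.006]
 [-0.791 -0.612 -0.004]
 [ 0.007 -0.002 -1.   ]]
to cap in tool xy [-0.00808112 -0.00611429] world [ 0.00075334  0.00949348 -0.14481089]
[[271.11915584 241.92670779]]
```

View pics/w8.png

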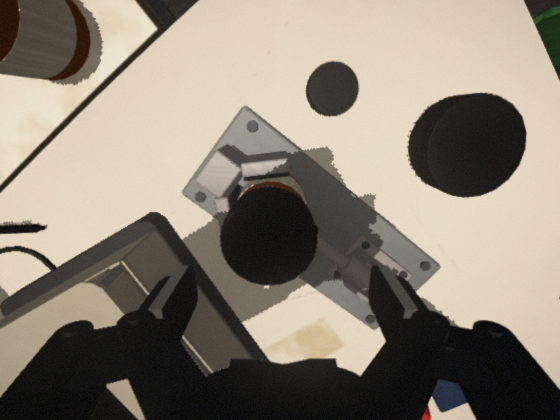

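The cap disc is at about (269,237), against a prediction of (271,242), so they agree within 2 mm. I shift and descend in place.

```bash
python3 -m crank '[{"dp":[0.001,0.006,0],"rot":[0,0,0]},{"dp":[0,0.004,0],"rot":[0,0,0]},{"dp":[0,0,0],"rot":[0,0,0]},{"dp":[0,0,0],"rot":[0,0,0]}]' 
python3 - <<'E'
from h import *
s=sense();M=R.from_rotvec(s['eef_rot']).as_matrix()
d=np.array([.4945,-.128,0])-s['ee_pos'];print('to cap in tool xy',(M.T@d)[:2],'world',d,M[:,2])
E
```

```text
time_s: 7.82
ee_pos: [0.4964, -0.1278, 0.1476]
eef_rot: [2.821, -1.381, 0.02]
wrist_force: [1.5, -0.0, -0.6]
finger_gap: 0.0855
to cap in tool xy [-0.00274457  0.0023102 ] world [-0.0018572  -0.00015656 -0.14760416] [ 0.01118321 -0.00615446 -0.99991853]
```

```bash
python3 -m crank '[{"dp":[-0.002,0,-0.014],"rot":[0.006,0.011,0]},{"dp":[0,0,-0.014],"rot":[0,0,0]},{"dp":[0,0,-0.013],"rot":[0,0,0]},{"dp":[0,0,-0.011],"rot":[0,0,0]},{"dp":[0,0,0],"rot":[0,0,0]},{"dp":[0,0,0],"rot":[0,0,0]}]' 
python3 - <<'E'
from h import *
s=sense();M=R.from_rotvec(s['eef_rot']).as_matrix()
d=np.array([.4945,-.128,0])-s['ee_pos'];print('to cap in tool xy',(M.T@d)[:2],'world',d,M[:,2])
cv2.imwrite('pics/w9.png',camera('wrist'));b=camera('scene')
cv2.imwrite('pics/c9.png',cv2.resize(b[180:300,210:370],None,fx=5,fy=5,interpolation=cv2.INTER_CUBIC))
E
```

```text
time_s: 8.57
ee_pos: [0.4927, -0.1276, 0.0901]
eef_rot: [2.821, -1.382, -0.007]
wrist_force: [-0.3, -0.4, -0.0]
finger_gap: 0.0854
to cap in tool xy [ 0.00174961 -0.00135295] world [ 0.0017741  -0.0004295  -0.09013605] [-0.00407491  0.00137335 -0.99999075]
```

View pics/w9.png

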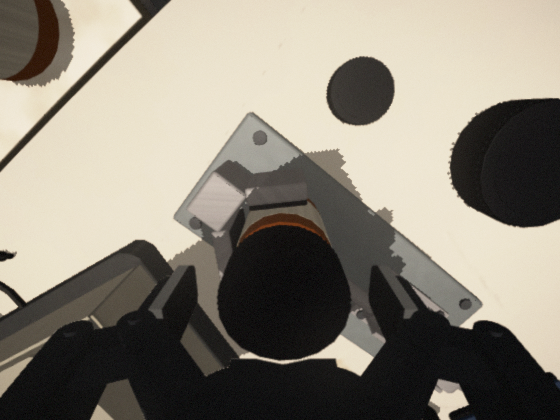

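View pics/c9.png

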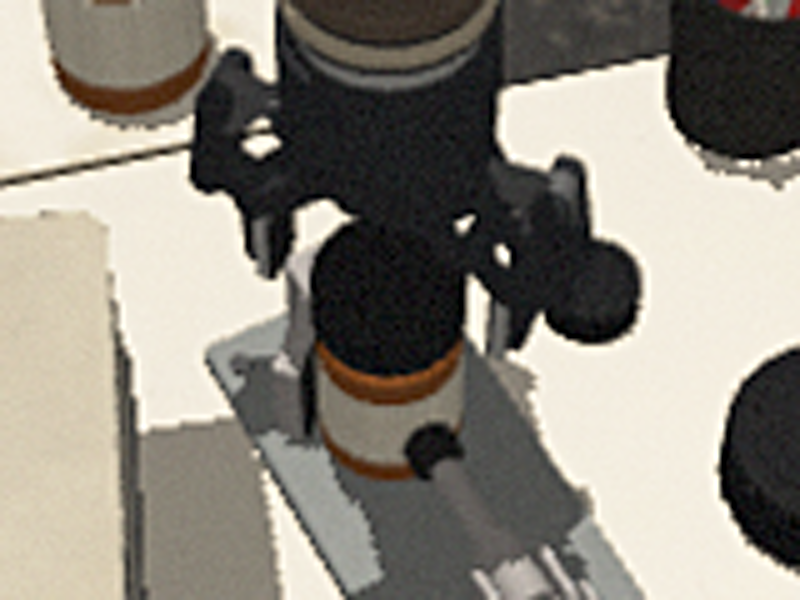

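The cap is centred between the jaws: fingers at u of about 196 and 371, cap from 219 to 350. I close on it.

```bash
python3 -m crank '[{"dp":[0.001,0,0.001],"rot":[0,0,0]},{"dp":[0,0,0],"rot":[0,0,0]},{"dp":[0,0,0],"rot":[0,0,0]},{"dp":[0,0,0],"rot":[0,0,0]},{"dp":[0,0,0],"rot":[0,0,0]},{"dp":[0,0,0],"rot":[0,0,0]}]' 0.03 100
python3 -c "
from h import *
s=sense();M=R.from_rotvec(s['eef_rot']).as_matrix();print(s['wrist_force'],s['torque'],M[:,2],np.arctan2(M[1,0],M[0,0]),s['q'],s['finger_gap'])"
```

```text
time_s: 9.43
ee_pos: [0.4942, -0.1272, 0.0935]
eef_rot: [-2.82, 1.383, 0.006]
wrist_force: [0.8, 0.7, 0.1]
finger_gap: 0.0557
[0.78836146 0.66298602 0.06499712] [ 0.11548621  0.18216271 -0.03864287] [-0.00313741  0.00213431 -0.9999928 ] -0.9120229147412916 [-3.37836764e-01  2.88043349e-01  2.00010479e+00  1.28814415e-03
  8.57112413e-01  5.73338998e-01] 0.055740330225114536
```

The grip is on with little side force. I start the turn gently, with climb.

```bash
python3 -m crank '[{"dp":[0,0,0.0003],"rot":[0,0,0.1]},{"dp":[0,0,0.0005],"rot":[0,0,0.12]},{"dp":[0,0,0.0005],"rot":[0,0,0.12]}]' 
python3 -c "
from h import *
s=sense();M=R.from_rotvec(s['eef_rot']).as_matrix();print(s['wrist_force'],s['torque'],M[:,2],np.arctan2(M[1,0],M[0,0]),s['q'],s['finger_gap'])
b=camera('scene')
cv2.imwrite('pics/c10.png',cv2.resize(b[180:300,210:370],None,fx=5,fy=5,interpolation=cv2.INTER_CUBIC))"
```

```text
time_s: 9.8
ee_pos: [0.4941, -0.1266, 0.0947]
eef_rot: [-3.016, 0.875, 0.008]
wrist_force: [-2.0, 1.1, 2.1]
finger_gap: 0.0559
[-1.98683433  1.10663666  2.05650647] [ 0.22931907  0.20324112 -0.28357143] [-0.00420719  0.00286945 -0.99998703] -0.5647928904604216 [-3.37043161e-01  2.86235707e-01  1.99930510e+00  1.73597191e-03
  8.60972014e-01  2.26615594e-01] 0.05591318360974601
```

View pics/c10.png

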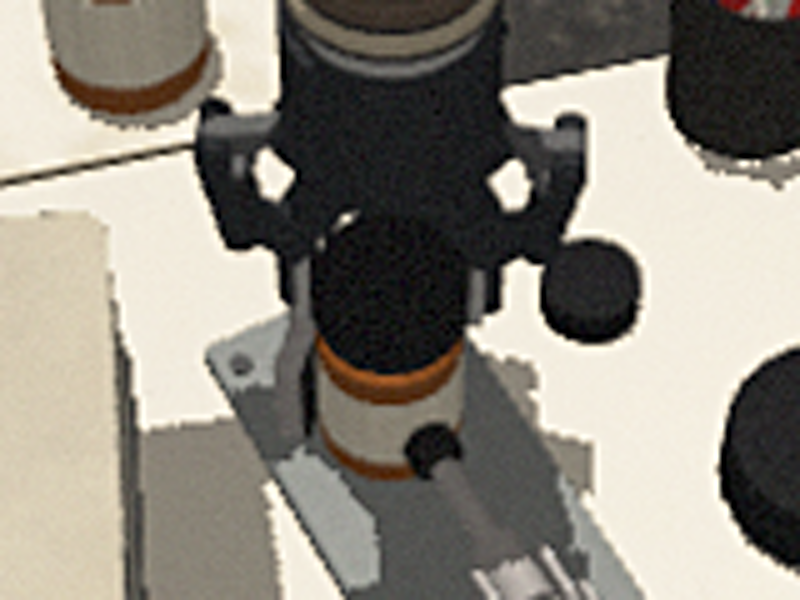

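```bash
python3 -m crank '[{"dp":[0,0,0.0005],"rot":[0,0,0.14]},{"dp":[0,0,0.0005],"rot":[0,0,0.14]},{"dp":[0,0,0.0005],"rot":[0,0,0.14]},{"dp":[0,0,0.0005],"rot":[0,0,0.14]}]' 
python3 -c "
from h import *
s=sense();M=R.from_rotvec(s['eef_rot']).as_matrix();print(s['wrist_force'],s['torque'],M[:,2],np.arctan2(M[1,0],M[0,0]),s['q'],s['finger_gap'])
b=camera('scene')
cv2.imwrite('pics/c11.png',cv2.resize(b[180:300,210:370],None,fx=5,fy=5,interpolation=cv2.INTER_CUBIC))"
```

```text
time_s: 10.35
ee_pos: [0.4926, -0.1259, 0.0968]
eef_rot: [-3.141, -0.012, 0.014]
wrist_force: [-1.4, 0.7, 0.3]
finger_gap: 0.0556
[-1.39913519  0.68341743  0.31744094] [-0.02442147  0.10515492 -0.15621657] [-8.84020827e-03  8.24078421e-04 -9.99960585e-01] 0.007651414453129575 [-0.33451878  0.28208625  1.99925406 -0.00278152  0.86887511 -0.34036111] 0.05560644534756751
```

View pics/c11.png

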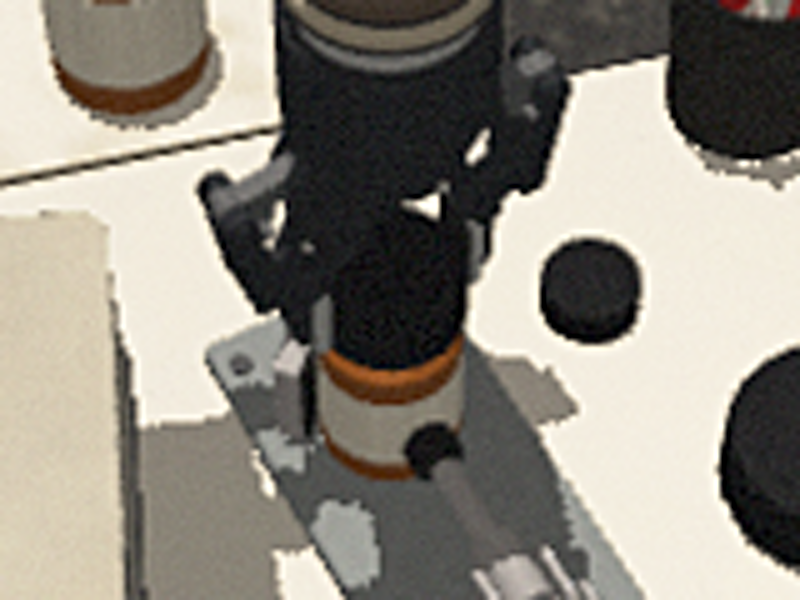

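The cap is climbing (TCP up 3.3 mm after 0.92 rad) and the jar is still. I go on.

```bash
python3 -m crank '[{"dp":[0.0005,0,0.0005],"rot":[0,0.008,0.14]},{"dp":[0.0005,0,0.0005],"rot":[0,0,0.14]},{"dp":[0,0,0.0005],"rot":[0,0,0.14]},{"dp":[0,0,0.0005],"rot":[0,0,0.14]},{"dp":[0,0,0.0005],"rot":[0,0,0.14]},{"dp":[0,0,0.0005],"rot":[0,0,0.14]},{"dp":[0,0,0.0005],"rot":[0,0,0.14]}]' 
python3 -c "
from h import *
s=sense();M=R.from_rotvec(s['eef_rot']).as_matrix();print(s['wrist_force'],s['torque'],M[:,2],np.arctan2(M[1,0],M[0,0]),s['q'],s['finger_gap'])
b=camera('scene')
cv2.imwrite('pics/c12.png',cv2.resize(b[180:300,210:370],None,fx=5,fy=5,interpolation=cv2.INTER_CUBIC))"
```

```text
time_s: 11.28
ee_pos: [0.4904, -0.127, 0.1]
eef_rot: [2.749, 1.502, -0.036]
wrist_force: [-0.8, 0.3, -0.8]
finger_gap: 0.056
[-0.8102293   0.2670563  -0.75590445] [-0.0259836   0.18561353  0.00160271] [-0.01582022 -0.01887825 -0.99969662] 1.0000449821773643 [-0.32539723  0.27479257  2.00089222 -0.02989651  0.87508519 -1.30613642] 0.055950155425720925
```

View pics/c12.png

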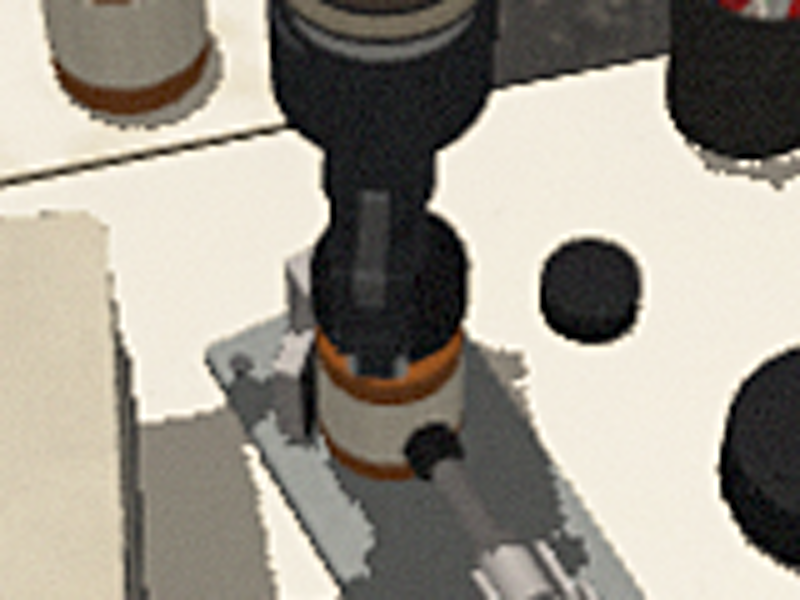

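Torque has dropped to zero after 1.91 rad, so the thread has let go. One more bit of turn with levelling, then straight up.

```bash
python3 -m crank '[{"dp":[0,0,0.001],"rot":[0.01,-0.008,0.1]},{"dp":[0,0,0.001],"rot":[0.009,-0.008,0]},{"dp":[0,0,0.004],"rot":[0,0,0]},{"dp":[0,0,0.005],"rot":[0,0,0]}]' 
python3 -c "
from h import *
s=sense();M=R.from_rotvec(s['eef_rot']).as_matrix();print(s['wrist_force'],s['torque'],M[:,2],np.arctan2(M[1,0],M[0,0]),s['finger_gap'])
b=camera('scene')
cv2.imwrite('pics/c13.png',cv2.resize(b[180:300,210:370],None,fx=5,fy=5,interpolation=cv2.INTER_CUBIC))"
```

```text
time_s: 11.82
ee_pos: [0.4904, -0.1274, 0.1109]
eef_rot: [2.683, 1.63, 0.002]
wrist_force: [-0.1, -0.7, -0.3]
finger_gap: 0.056
[-0.09744594 -0.68043309 -0.28842752] [ 0.0231207  -0.00601789 -0.0820627 ] [ 0.0021984  -0.001116   -0.99999696] 1.0920117726358451 0.05599976886651385
```

View pics/c13.png

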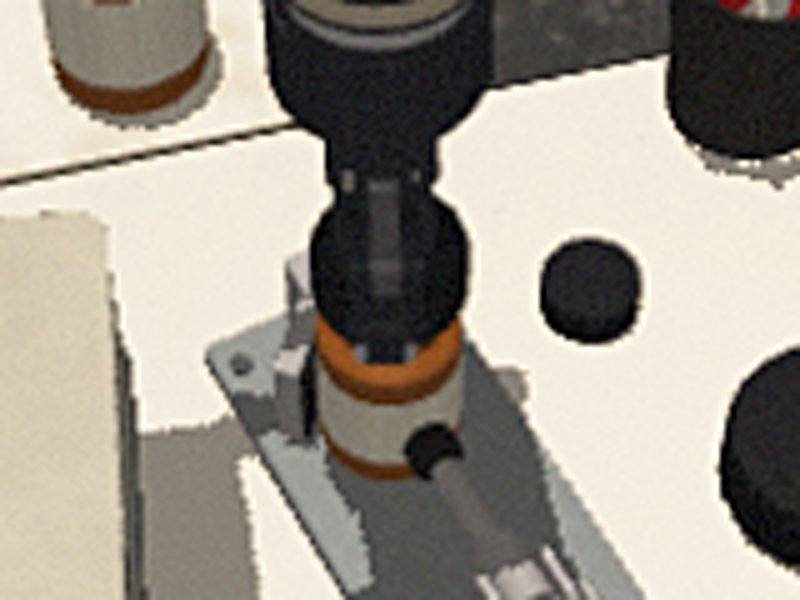

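The cap rises with the hand and almost no force, and the jar is unmoved. I lift 23 mm more in small rows.

```bash
python3 -m crank '[{"dp":[0,0,0.006],"rot":[0,0,0]},{"dp":[0,0,0.006],"rot":[0,0,0]},{"dp":[0,0,0.005],"rot":[0,0,0]},{"dp":[0,0,0.004],"rot":[0,0,0]},{"dp":[0,0,0],"rot":[0,0,0]},{"dp":[0,0,0],"rot":[0,0,0]}]' 
python3 -c "
from h import *
s=sense();M=R.from_rotvec(s['eef_rot']).as_matrix();print(s['wrist_force'],s['torque'],M[:,2],s['finger_gap'],s['dq'].round(4))
b=camera('scene');S=camera_info('scene')
d=s['ee_pos'];bz=.088+d[2]-.0935;print('cap lower edge z',bz,'mouth .112')
th=np.linspace(0,6.2832,100);b=cv2.resize(b[165:285,210:370],None,fx=5,fy=5,interpolation=cv2.INTER_CUBIC)
for x,y,z,r,c in((.494,-.1285,.088,.028,(0,255,0)),(.494,-.1285,bz,.029,(0,0,255)),(.494,-.1285,bz+.027,.029,(0,0,255)),(.494,-.1285,.012,.028,(0,255,0))):
  p=proj(S,np.c_[x+r*np.cos(th),y+r*np.sin(th),0*th+z]);cv2.polylines(b,[((p-[210,165]+.5)*5).astype(int).reshape(-1,1,2)],True,c,1)
cv2.imwrite('pics/c14.png',b)
a=camera('top');cv2.imwrite('pics/c14t.png',cv2.resize(a[170:290,250:450],None,fx=4,fy=4,interpolation=cv2.INTER_CUBIC))
cv2.imwrite('pics/w14.png',camera('wrist'))"
```

```text
time_s: 12.62
ee_pos: [0.4918, -0.1276, 0.1352]
eef_rot: [2.681, 1.628, 0.006]
wrist_force: [0.7, 0.2, 0.0]
finger_gap: 0.0559
[0.72521446 0.17662909 0.01724424] [ 0.03295659 -0.01917815  0.00130307] [ 0.00555737 -0.00227903 -0.99998196] 0.05592951842932764 [ 0.0023 -0.0009 -0.0015  0.0016  0.0004 -0.0012]
cap lower edge z 0.12967470709749065 mouth .112
```

View pics/c14.png

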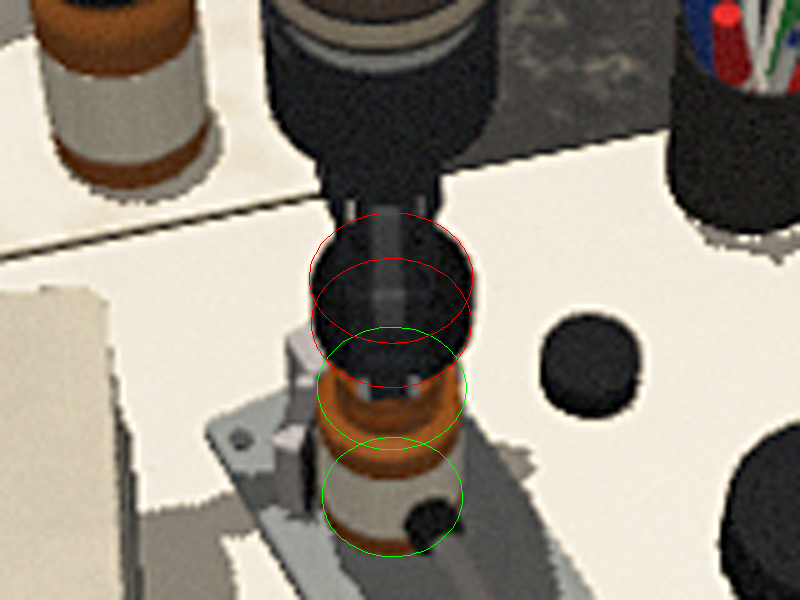

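View pics/c14t.png

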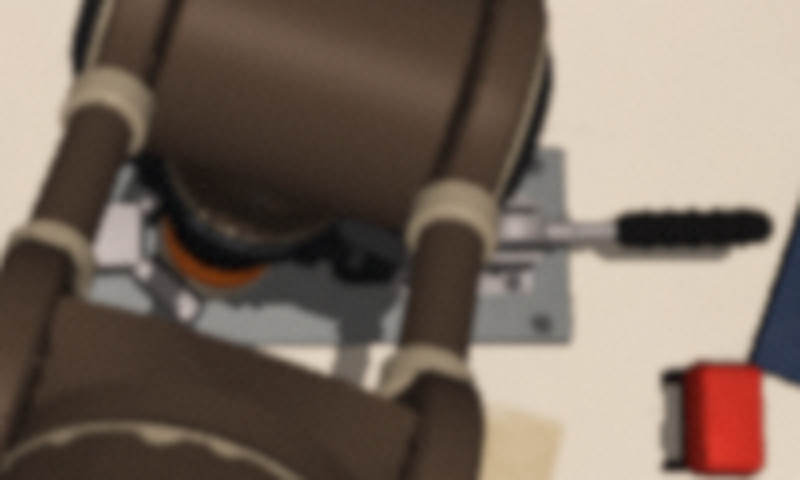

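View pics/w14.png

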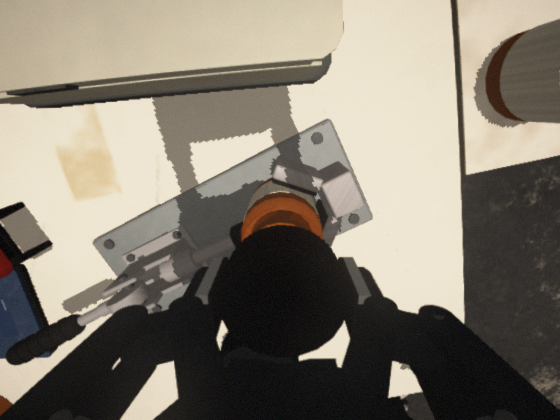

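All views agree:
- **Cap:** the red outline (lower edge at z = 0.130, 17 to 18 mm above the mouth at 0.112) matches the cap in the scene crop. It is level and centred over the neck.
- **Jar:** the base still matches its earlier position.
- **Handle:** it lies shut in the top view, from (620,230) to (770,228).

I hand the job in.

```bash
python3 -c "
from plant import *
print(sign_off()); s=sense(); print(s['time_s'],s['ee_pos'],s['finger_gap'])"
```

```text
the job is handed in; nothing more can be done
None
the job is handed in; nothing more can be done
```

I pushed the clamp handle down until it stopped firmly, then gripped the cap at 100 N. I turned it about 2.0 rad anticlockwise in one grasp; the twisting torque had fallen to zero by 1.9 rad. I then lifted it straight up and handed in, still holding it, at about 13 s.

My last checks before hand-in:
- **Cap:** its lower edge is about 18 mm above the mouth, worked out from how far the hand rose. It sits within about 3 mm of the jar's axis, and the tool is less than 0.01 rad off vertical. The grip opening held steady at 56 mm, and the force on the wrist was under 1 N.
- **Jar and clamp:** the jar's outline in the pictures has not moved since it was clamped, and the handle still lies shut. The contact force on the jar and the handle's exact angle can't be read directly. I judged them from the firm stop and the pictures.
- **Other jar:** I never went near it.

One thing disagreed. I first took the stand's origin as the middle of its base plate, which put the jar about 11 mm from where the cameras saw it. The wrist, top and scene views and the shut handle's position agreed with each other, so I used the measured position. The clamp had been shut by then, and it still closed fully.

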